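# Nest the domed jar lids on the bedside unit

## Task

The three white domed jar lids lie upside down on their knobs, hollow side up. Stack them into one nest: set the medium lid inside the largest one, which stays where it is on the round coaster, and the small lid inside the medium one. All three should end upright, each cupped fully down inside the next, and the glass baby bottle must be left standing.

Things in the scene. Friction and masses are not known exactly. Their poses are not given: they have to be found in the camera images.
- large_lid: Largest white domed lid, hollow up on its knob, on a round terracotta coaster (110 mm across, 6 mm thick). 88 mm across, 38 mm high, wall 3.5 mm; knob 40 mm across, 10 mm high. Flat inner floor 14 mm above the origin, at least 50 mm across; hollow 24 mm deep, 81 mm across at the mouth. Origin: centre of the knob's underside; z up out of the hollow. Loose, 110 g.
- medium_lid: Medium white domed lid, hollow up on its knob (32 mm across). 62 mm across, 44 mm high; outside upright from 28 to 44 mm above the origin (grip there), narrower below. Inner floor 16 mm up, at least 34 mm across; mouth 55 mm. Fully nested, its origin is 14 mm above the large lid's. Origin: centre of knob's underside, z up. 60 g. Not the straight-sided dish (68 mm across, 26 mm high, no knob).
- small_lid: Smallest white domed lid, hollow up on its knob (26 mm across, 12 mm high). 46 mm across, 44 mm high, wall 3.5 mm; outside upright from 27 to 44 mm above the origin (grip there), narrower below. Fully nested, its origin is 16 mm above the medium lid's and its rim 16 mm above that lid's rim. Origin: centre of the knob's underside; z up out of the hollow. 40 g.
- bottle: Glass baby bottle with white collar and amber teat, standing on the table beyond the lids; 58 mm across, 153 mm high, about 250 g. Origin: centre of its underside, z up. Not to be handled, only left standing.
Mind the look-alikes: they are no part of the job. What is shaped like the small_lid but green or yellow is not meant.

How it is judged:
At the end, for the whole second after the job is handed in: Medium lid fully down in the large (14 mm above it, +-6; centres within 15 mm), small fully down in the medium (16 mm above it, +-6; within 12 mm), all level within 10 degrees and at rest, the large lid within 30 mm of its start, the bottle standing (z of medium_lid in the frame of large_lid between 0.008 and 0.02 m and horizontal distance between medium_lid and large_lid below 0.015 m and z of small_lid in the frame of medium_lid between 0.01 and 0.022 m and horizontal distance between small_lid and medium_lid below 0.012 m and angle between each of large_lid, medium_lid, small_lid's own z axis and vertical below 0.175 rad and distance of large_lid from where it was at the start of the episode below 0.03 m and linear speed of each of medium_lid, small_lid below 0.02 m/s and angle between bottle's own z axis and vertical below 0.2 rad); the robot touches nothing.
It fails at once if the glass baby bottle is knocked over (angle between bottle's own z axis and vertical above 0.5 rad).
It also fails if it takes over 64 s, if anything falls off the work surface, if the arm or the gripper's body presses on something with over 40 N, if the wrist force passes 120 N, or if a joint passes its speed limit or range.

## Robot

A 6-joint arm with a two-finger parallel gripper is mounted at the origin on the work surface. World frame = base frame: x ahead of the robot, y to its left, z up, the work surface at z = 0. Lengths are in m, angles in rad, forces in N, time in s.
With the tool pointing down it reaches from about 0.3 to 0.825 m from the base axis. Payload 5.4 kg.
Tool frame: the origin (TCP) lies on the centre line of the jaws, within the pads' length; the fingertips stand 22 mm ahead of it and the grasp point (between the pads) lies 3 mm ahead of it; x points along the fingers, y is the direction in which the jaws open and shut, and the axes are right-handed (so a half turn about x gives the same grasp; the last joint's range is limited). The gripper opens to 92 mm and grips with 3 to 60 N. Pads are 20 mm wide; open, the fingers measure 128 mm over their backs; the gripper's body (75 mm by 189 mm) begins 69 mm behind the grasp point.
Start: joints at [1.033, 0.158, 1.597, -0, 1.386, -0.21], TCP at [0.185, 0.544, 0.237] pointing down, gripper open.
Joint ranges: [-2.91, 2.91], [-0.94, 2.29], [0.18, 2.7], [-1.29, 4.43], [0.17, 2.64], [-3, 3]. Speed limits (rad/s): [2.57, 2.57, 3.14, 3.14, 3.14, 3.14].

## Interface

Orientations are given as a unit quaternion [w, x, y, z].
In Python, from bench import arm gives the robot as it stands.
- The arm moves only by the tool arm_command, never from a script. Its arguments are lists of equal length, an entry for each row: "angular": the turn, a rotation vector about the tool's x, y, z in degrees, a list of three; "delta_pos": the shift along the tool's x, y, z in cm, a list of three; "gripper": the opening, from 0 (shut) to 1 (fully open). In form: {"angular": [[rx, ry, rz], ...], "delta_pos": [[x, y, z], ...], "gripper": [gripper, ...]}. A call has 1 to 20 rows; each row is the pose to reach, as a shift and turn from the pose measured when the call began, along the tool's axes at that moment; what a row does not reach only later rows make up. A row lasts 1/12 s, in which the tool goes at most 41.7 mm and 7.16 degrees, less where a joint would pass 70% of its speed; a pose out of reach is approached as far as the arm can. A call with a gripper value outside its range is refused whole. The fingers move at their own pace and stop on an object; "squeeze" is the grip in N (left out, the last holds). Time passes only in rows, so rows that repeat a pose let the fingers close. It gives the time, the measured TCP pose, the force and the opening at its end, in the units of the state.
- arm.get_state(): the state, without advancing time (a new reading comes with each control period).
- arm.camera(name): name is "scene" or "side" or "wrist"; returns a dict with "pixels" (384x512x3 uint8, red, green, blue), "camera_matrix" (3x3 intrinsics, pixels), "k1" (the pictures are not rectified: a ray, as slopes to the right and down, at radius r is drawn at 1 + k1 r^2 times it, then the intrinsics apply), "view" (4x4, takes a point from world to camera coordinates); the wrist camera has in their place "T_tool_cam" (4x4, takes a point from camera to tool coordinates, whose origin is the TCP and whose axes are the tool frame's). Camera axes: x right, y down, z forward; pixel columns grow to the right and rows downward; lengths in m; the calibration is good to about 2 mm. A picture is of the moment at which its call begins: read the wrist's pose just before it. There is no depth.
- arm.close_job(): hands the job in, once; it reports no verdict.
The state is a dict: "time_s": time; "joints": joint angles; "qd": joint speeds; "joint_torque": joint torques, N m; "tcp_pos": TCP position; "orientation": TCP orientation; "contact_force": force on the tool from outside, world axes, zero at the start; "moment": the same for the moment, N m; "grip_width": finger opening in m.
Only numpy, scipy, OpenCV 4.12 (cv2) and the standard library are available. Lean on these libraries where they do the work, as an engineer would, in place of code of your own. Each camera call takes 0.05 s, during which the arm holds its last target.

## Working session

There is one attempt and no reset: what is moved stays moved. The work goes in short steps, Python scripts to look and compute and a tool call to move; the robot and the scene stay as the last step left them, time stands still between calls to the robot, and variables do not carry over. Pictures are saved under pics/ and viewed, and the job is handed in when it is done.

Besides the shell and the picture viewer there is one more tool, called after "Emit:" as name(argument=value, ...), one argument or row to a line, values as JSON. arm_command: Moves the arm, as the interface text tells. Its arguments: {"type":"object","properties":{"angular":{"type":"array","items":{"type":"array","items":{"type":"number"}}},"delta_pos":{"type":"array","items":{"type":"array","items":{"type":"number"}}},"gripper":{"type":"array","items":{"type":"number"}},"squeeze":{"type":"number"}},"required":["angular","delta_pos","gripper"]}

```bash
mkdir -p pics; cat > h.py <<'E'
import numpy as np, cv2
from bench import arm
from scipy.spatial.transform import Rotation as R
def snap(name,fn=None):
    s=arm.get_state(); c=arm.camera(name)
    c['state']=s
    if name=='wrist':
        q=s['orientation']; T=np.eye(4); T[:3,:3]=R.from_quat([q[1],q[2],q[3],q[0]]).as_matrix(); T[:3,3]=s['tcp_pos']
        c['cw']=T@np.array(c['T_tool_cam'])
    else: c['cw']=np.linalg.inv(np.array(c['view']))
    if fn: cv2.imwrite('pics/'+fn,cv2.cvtColor(c['pixels'],cv2.COLOR_RGB2BGR))
    return c
def ray(c,u,v):
    K=np.array(c['camera_matrix']); d=np.array([(u-K[0,2])/K[0,0],(v-K[1,2])/K[1,1]])
    x=cv2.undistortPoints(np.array([[[u,v]]],float),K,np.array([c['k1'],0,0,0,0.]))[0,0]
    return c['cw'][:3,3], c['cw'][:3,:3]@np.array([x[0],x[1],1])
def onz(c,u,v,z):
    o,d=ray(c,u,v); return o+d*(z-o[2])/d[2]
def proj(c,p):
    w=np.linalg.inv(c['cw'])@np.append(p,1); K=np.array(c['camera_matrix'])
    x=w[:2]/w[2]; x=x*(1+c['k1']*(x@x)); return K[0,0]*x[0]+K[0,2],K[1,1]*x[1]+K[1,2]
E
python3 - <<'E'
from h import *
for n in ['scene','side','wrist']:
    c=snap(n,n+'0.png'); print(n,np.round(c['cw'],3).tolist(),c['k1'],np.round(c['camera_matrix'],1).tolist())
s=arm.get_state();print(s)
E
```

```text
scene [[-0.504, 0.556, -0.661, 1.087], [0.864, 0.313, -0.395, 0.284], [-0.012, -0.77, -0.638, 0.487], [0.0, 0.0, 0.0, 1.0]] -0.07753296566782553 [[362.5, 0.0, 256.8], [0.0, 362.5, 195.5], [0.0, 0.0, 1.0]]
side [[-1.0, -0.001, 0.023, 0.59], [-0.017, 0.71, -0.704, 0.539], [-0.015, -0.704, -0.71, 0.594], [0.0, 0.0, 0.0, 1.0]] -0.09234717324110406 [[372.7, 0.0, 252.3], [0.0, 372.7, 197.7], [0.0, 0.0, 1.0]]
wrist [[0.322, 0.913, 0.249, 0.114], [0.947, -0.31, -0.087, 0.567], [-0.002, 0.264, -0.965, 0.383], [0.0, 0.0, 0.0, 1.0]] -0.09901449981577298 [[339.8, 0.0, 257.0], [0.0, 339.8, 190.2], [0.0, 0.0, 1.0]]
{'time_s': 0.15, 'joints': array([ 1.03287433e+00,  1.58913967e-01,  1.59793095e+00,  5.20473171e-06,
        1.38616388e+00, -2.10068744e-01]), 'qd': array([-4.85863713e-04, -1.82887688e-03, -3.98864079e-03, -4.43588284e-04,
        1.31401281e-04,  2.56495694e-05]), 'joint_torque': array([ 2.99537351e-04, -3.85913694e+01, -3.22435212e+01,  7.01659173e-02,
        3.50479188e-02, -6.24954168e-05]), 'tcp_pos': array([0.18492775, 0.54398655, 0.23584564]), 'orientation': array([ 0.69744254,  0.11493008,  0.69781174, -0.11586091]), 'contact_force': array([-0.33027556,  0.12474336,  0.27416419]), 'moment': array([0.04556576, 0.05893098, 0.0034527 ]), 'grip_width': 0.09223010449640334}
```

View pics/scene0.png

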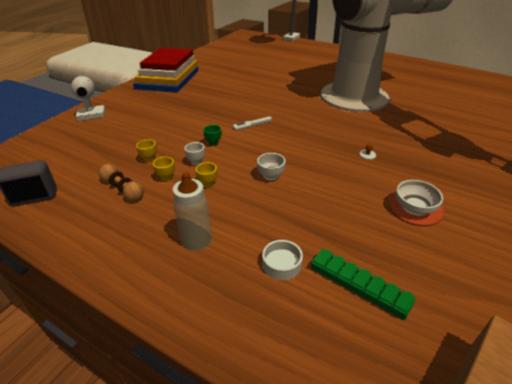

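View pics/side0.png

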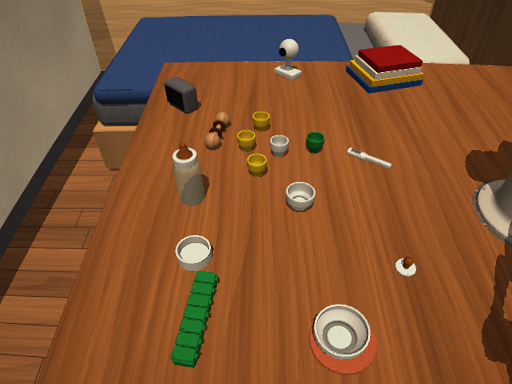

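View pics/wrist0.png

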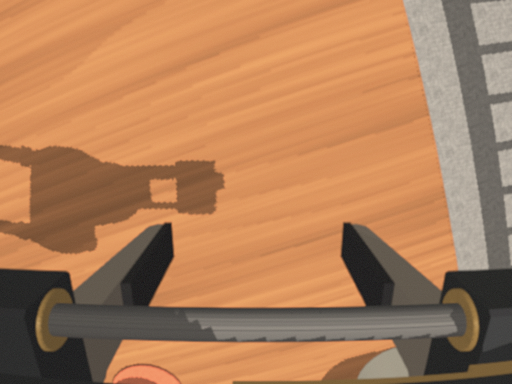

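Scene view: large lid at (418,200) on the coaster, medium at (271,166), small at (195,153) between two yellow cups (164,168 and 206,174) and the green one (212,134). The same objects in the side view are at (342,332), (300,196) and (279,146).

```bash
cat > m.py <<'E'
from h import *
seeds={'scene':{'L':(418,198),'M':(271,166),'S':(195,153),'Y1':(164,167),'Y2':(206,174),'Y3':(147,149),'G':(212,134)},
'side':{'L':(342,332),'M':(300,196),'S':(279,146),'Y1':(246,140),'Y2':(257,164),'Y3':(261,120),'G':(315,142)}}
H={'L':.044,'M':.044,'S':.044,'Y1':.044,'Y2':.044,'Y3':.044,'G':.044}
rad={'L':.044,'M':.031,'S':.023,'Y1':.023,'Y2':.023,'Y3':.023,'G':.023}
def measure(c,seed,k,white=True):
    hsv=cv2.cvtColor(c['pixels'],cv2.COLOR_RGB2HSV); u,v=seed
    if k[0]=='Y': m=(hsv[...,0]>20)&(hsv[...,0]<35)&(hsv[...,1]>130)
    elif k=='G': m=(hsv[...,0]>45)&(hsv[...,0]<85)&(hsv[...,1]>130)
    else: m=(hsv[...,1]<75)&(hsv[...,2]>70)
    m=m.astype(np.uint8)
    n,l,st,ce=cv2.connectedComponentsWithStats(m)
    w=l[v-6:v+7,u-6:u+7]; w=w[w>0]; i=np.bincount(w).argmax()
    return (l==i),st[i]
if __name__=='__main__':
    ims=[]
    res={}
    for n in seeds:
        c=snap(n)
        for k,s in seeds[n].items():
            m,st=measure(c,s,k)
            # hull of blob top: iterative - silhouette of outer rim disc: match left/right extremes
            ys,xs=np.nonzero(m)
            z=H[k]+(.006-.006+0 if k!='L' else 0)
            # project candidate rim circle; solve centre from blob left, right, top extents (rim circle bounds)
            th=np.linspace(0,2*np.pi,180)
            from scipy.optimize import fsolve, least_squares
            p0=onz(c,s[0],s[1]-5,z)[:2]
            def f(p):
                P=np.array([proj(c,[p[0]+rad[k]*np.cos(t),p[1]+rad[k]*np.sin(t),z]) for t in th])
                return [P[:,0].min()-xs.min(),P[:,0].max()-xs.max()-1,P[:,1].min()-ys.min()]
            r=least_squares(f,p0,diff_step=1e-3)
            print(n,k,st.tolist(),np.round(r.x,4),np.round(r.fun,1))
            if k in 'LMS':
                res.setdefault(k,[]).append(r.x)
        im=c['pixels'].copy(); 
E
python3 m.py
python3 - <<'E'
import cv2,numpy as np
a=cv2.imread('pics/scene0.png')[110:240,130:450];b=cv2.imread('pics/side0.png')[100:240,190:400]
cv2.imwrite('pics/a1.png',cv2.resize(a,None,fx=2.5,fy=2.5,interpolation=2))
cv2.imwrite('pics/b1.png',cv2.resize(b,None,fx=3,fy=3,interpolation=2))
E
```

```text
scene L [397, 180, 46, 34, 1094] [0.467  0.2827] [-0.3  0.3 -0.1]
scene M [258, 153, 27, 27, 551] [ 0.5096 -0.0223] [-0.8  0.8 -0.1]
scene S [185, 142, 19, 23, 307] [ 0.547  -0.2035] [-0.5  0.5 -0. ]
scene Y1 [153, 157, 21, 24, 374] [ 0.6308 -0.2236] [-0.1  0.1 -0. ]
scene Y2 [196, 162, 21, 25, 390] [ 0.6011 -0.1292] [-0.4  0.4 -0. ]
scene Y3 [136, 139, 20, 23, 318] [ 0.5913 -0.3136] [ 0.1 -0.1  0. ]
scene G [204, 125, 17, 20, 257] [ 0.4595 -0.2154] [-0.8  0.8 -0.1]
side L [314, 304, 56, 55, 2414] [0.4635 0.2811] [-0.4  0.4 -0. ]
side M [286, 182, 29, 29, 647] [ 0.5064 -0.0242] [-0.2  0.2 -0. ]
side S [270, 135, 19, 22, 309] [ 0.5444 -0.2052] [ 0.1 -0.1  0. ]
side Y1 [237, 130, 18, 22, 295] [ 0.6274 -0.2273] [-0.2  0.2 -0. ]
side Y2 [247, 154, 20, 23, 342] [ 0.5991 -0.1292] [ 0.1 -0.1  0. ]
side Y3 [253, 112, 17, 19, 250] [ 0.5885 -0.3116] [-0.1  0.1 -0. ]
side G [307, 132, 17, 21, 285] [ 0.4545 -0.2186] [-0.8  0.8 -0.1]
```

View pics/b1.png

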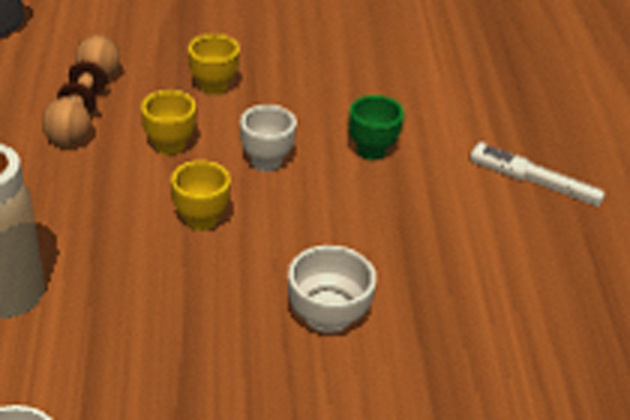

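```bash
cat >> h.py <<'E'
def plan(x,y,z,psi):
    """target TCP, tool x down, jaw (tool y) at heading psi deg (mod 180)"""
    s=arm.get_state(); q=s['orientation']; Rm=R.from_quat([q[1],q[2],q[3],q[0]])
    best=None
    for a in (psi,psi+180):
        a=np.deg2rad(a); yx=np.array([np.cos(a),np.sin(a),0]); xx=np.array([0,0,-1.]); zz=np.cross(xx,yx)
        T=R.from_matrix(np.stack([xx,yx,zz],1)); d=(Rm.inv()*T).as_rotvec()
        if best is None or np.linalg.norm(d)<np.linalg.norm(best): best=d
    dp=Rm.inv().apply(np.array([x,y,z])-s['tcp_pos'])*100
    yy=Rm.as_matrix()[:,1]
    print('t',round(s['time_s'],2),'tcp',np.round(s['tcp_pos'],4),'x',np.round(Rm.as_matrix()[:,0],3),'jaw',round(np.rad2deg(np.arctan2(yy[1],yy[0])),1),'w',round(s['grip_width'],4),'F',np.round(s['contact_force'],1),'j',np.round(s['joints'],2))
    print(' ang',np.round(np.rad2deg(best),1),'dpos',np.round(dp,2))
E
python3 - <<'E'
from h import *
c=snap('side'); print('bottle base',onz(c,192,196,0)); c2=snap('scene'); print(onz(c2,195,240,0))
print('dish',onz(c,194,250,.02))
plan(.508,-.023,.18,-70)
plan(.508,-.023,.18,90)
E
```

```text
bottle base [ 0.74636192 -0.0558893   0.        ]
[ 0.74902965 -0.05218213  0.        ]
dish [0.71811386 0.11077267 0.02      ]
t 0.35 tcp [0.1851 0.5443 0.2364] x [-0. -0. -1.] jaw 71.2 w 0.092 F [-0.8  0.4  0.3] j [ 1.03  0.16  1.6   0.    1.39 -0.21]
 ang [-38.8  -0.    0. ] dpos [  5.65 -43.31  48.84]
t 0.35 tcp [0.1851 0.5443 0.2364] x [-0. -0. -1.] jaw 71.2 w 0.092 F [-0.8  0.4  0.3] j [ 1.03  0.16  1.6   0.    1.39 -0.21]
 ang [-18.8  -0.    0. ] dpos [  5.65 -43.31  48.84]
```

Emit:
arm_command(
  angular=[
    [-19,0,0],
    [-19,0,0],
    [-19,0,0],
    [-19,0,0],
    [-19,0,0],
    [-19,0,0],
    [-19,0,0],
    [-19,0,0],
    [-19,0,0],
    [-19,0,0],
    [-19,0,0],
    [-19,0,0],
    [-19,0,0],
    [-19,0,0],
    [-19,0,0],
    [-19,0,0],
    [-19,0,0],
    [-19,0,0],
    [-19,0,0],
    [-19,0,0],
  ],
  delta_pos=[
    [8.6,-43.3,48.8],
    [8.6,-43.3,48.8],
    [8.6,-43.3,48.8],
    [8.6,-43.3,48.8],
    [8.6,-43.3,48.8],
    [8.6,-43.3,48.8],
    [8.6,-43.3,48.8],
    [8.6,-43.3,48.8],
    [8.6,-43.3,48.8],
    [8.6,-43.3,48.8],
    [8.6,-43.3,48.8],
    [8.6,-43.3,48.8],
    [8.6,-43.3,48.8],
    [8.6,-43.3,48.8],
    [8.6,-43.3,48.8],
    [8.6,-43.3,48.8],
    [8.6,-43.3,48.8],
    [8.6,-43.3,48.8],
    [8.6,-43.3,48.8],
    [8.6,-43.3,48.8],
  ],
  gripper=[1,1,1,1,1,1,1,1,1,1,1,1,1,1,1,1,1,1,1,1],
  squeeze=12,
)

```text
time_s: 2.02
tcp_pos: [0.5071, -0.0216, 0.1506]
orientation: [0.707, -0.002, 0.707, 0.002]
contact_force: [-0.1, -0.2, 0.0]
grip_width: 0.0916
```

```bash
python3 - <<'E'
from h import *
plan(.508,-.023,.049,90)
c=snap('wrist','w1.png'); print(proj(c,np.array([.508,-.023,.044])))
E
```

```text
t 2.02 tcp [ 0.5071 -0.0216  0.1506] x [-0. -0. -1.] jaw 90.3 w 0.0916 F [-0.1 -0.2  0. ] j [-0.28  0.07  1.87 -0.    1.2  -1.86]
 ang [ 0.3 -0.   0. ] dpos [10.16 -0.14  0.09]
(np.float64(256.5734436538371), np.float64(197.6855867900708))
```

View pics/w1.png

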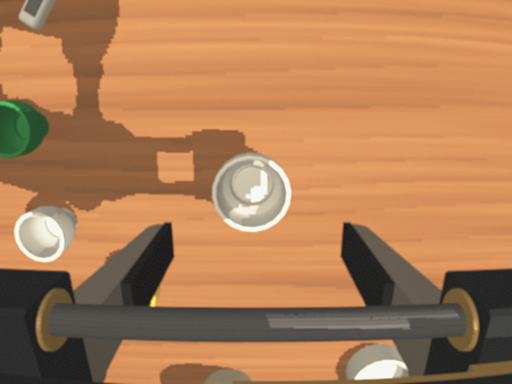

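Wrist view: the medium lid's rim is centred near (252,192), close to the prediction of (257,198). The small lid is at (45,234).

```bash
python3 - <<'E'
from h import *
c=snap('wrist')
hsv=cv2.cvtColor(c['pixels'],cv2.COLOR_RGB2HSV)
m=((hsv[...,1]<90)&(hsv[...,2]>110)).astype(np.uint8); n,l,st,ce=cv2.connectedComponentsWithStats(m)
for s,nm in (((252,192),'M'),((45,234),'S')):
    w=l[s[1]-30:s[1]+31,max(0,s[0]-30):s[0]+31]; i=np.bincount(w[w>0]).argmax()
    cn=max(cv2.findContours((l==i).astype(np.uint8),0,1)[0],key=cv2.contourArea); e=cv2.minEnclosingCircle(cn); e2=cv2.fitEllipse(cv2.convexHull(cn))
    print(nm,st[i],e,e2,onz(c,*e[0],.044),onz(c,*e2[0],.044))
plan(.508,-.023,.049,90)
E
```

```text
M [ 211  152   81   80 4951] ((250.9597625732422, 191.9687042236328), 40.27537536621094) ((250.9175262451172, 191.93711853027344), (78.73242950439453, 79.75493621826172), 130.52915954589844) [ 0.50342926 -0.02727027  0.044     ] [ 0.50340397 -0.02730311  0.044     ]
S [  14  206   63   56 2719] ((45.57143020629883, 229.42857360839844), 32.34770202636719) ((45.169090270996094, 231.64883422851562), (55.60392761230469, 64.51085662841797), 61.768310546875) [ 0.53712172 -0.19983397  0.044     ] [ 0.5391418  -0.20057473  0.044     ]
t 2.12 tcp [ 0.5073 -0.0216  0.1508] x [ 0. -0. -1.] jaw 90.3 w 0.0922 F [ 0.6 -0.5 -0.4] j [-0.28  0.07  1.87 -0.    1.2  -1.86]
 ang [0.3 0.  0. ] dpos [10.18 -0.14  0.07]
```

Emit:
arm_command(
  angular=[
    [0,0,0],
    [0,0,0],
    [0,0,0],
    [0,0,0],
    [0,0,0],
    [0,0,0],
    [0,0,0],
    [0,0,0],
    [0,0,0],
    [0,0,0],
    [0,0,0],
    [0,0,0],
    [0,0,0],
    [0,0,0],
    [0,0,0],
    [0,0,0],
  ],
  delta_pos=[
    [4,-0.4,-0.2],
    [7,-0.4,-0.2],
    [9,-0.4,-0.2],
    [10.1,-0.4,-0.2],
    [10.2,-0.4,-0.2],
    [10.2,-0.4,-0.2],
    [10.2,-0.4,-0.2],
    [10.2,-0.4,-0.2],
    [10.2,-0.4,-0.2],
    [10.2,-0.4,-0.2],
    [10.2,-0.4,-0.2],
    [10.2,-0.4,-0.2],
    [10.2,-0.4,-0.2],
    [10.2,-0.4,-0.2],
    [10.2,-0.4,-0.2],
    [10.2,-0.4,-0.2],
  ],
  gripper=[1,1,1,1,1,1,0.5,0.5,0.5,0.5,0.5,0.5,0.5,0.5,0.5,0.5],
  squeeze=12,
)

```text
time_s: 3.45
tcp_pos: [0.5059, -0.0258, 0.0495]
orientation: [0.708, -0.002, 0.707, 0.002]
contact_force: [-1.3, 0.9, 5.5]
grip_width: 0.0628
```

```bash
python3 - <<'E'
from h import *
plan(.465,.282,.13,90)
c=snap('wrist','w2.png')
E
```

```text
t 3.45 tcp [ 0.5059 -0.0258  0.0495] x [ 0.001 -0.001 -1.   ] jaw 90.3 w 0.0628 F [-1.3  0.9  5.5] j [-0.29  0.22  1.93 -0.    0.99 -1.87]
 ang [0.3 0.1 0. ] dpos [-8.08 30.8  -3.9 ]
```

View pics/w2.png

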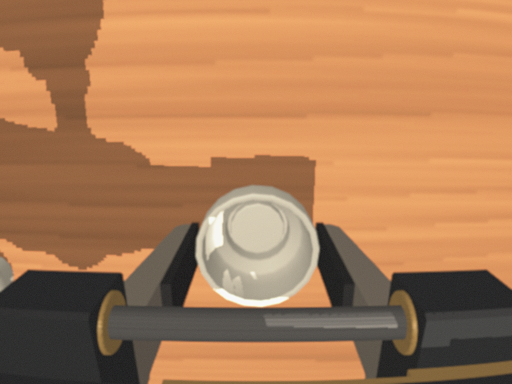

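Medium lid's rim, centred at about (257,245), sits between the pads. Opening reads 62.8 mm.

Emit:
arm_command(
  angular=[
    [0,0,0],
    [0,0,0],
    [0,0,0],
    [0,0,0],
    [0,0,0],
  ],
  delta_pos=[
    [-2,0,0],
    [-5,0,0],
    [-8,0,0],
    [-8,0,0],
    [-8,0,0],
  ],
  gripper=[0.5,0.5,0.5,0.5,0.5],
  squeeze=15,
)

```text
time_s: 3.92
tcp_pos: [0.5069, -0.0261, 0.1309]
orientation: [0.709, -0.003, 0.705, 0.001]
contact_force: [-0.3, -0.2, -0.7]
grip_width: 0.0622
```

```bash
python3 - <<'E'
from h import *
plan(.465,.282,.13,90)
c=snap('wrist','w3.png')
hsv=cv2.cvtColor(c['pixels'],cv2.COLOR_RGB2HSV)
m=((hsv[...,1]<90)&(hsv[...,2]>110)).astype(np.uint8); m[300:]=0;m[:170]=0; n,l,st,ce=cv2.connectedComponentsWithStats(m[:,190:330])
print(st[1:]); i=1+st[1:,4].argmax(); s=st[i]; u=190+s[0]+s[2]/2; v=s[1]+s[3]/2
print(u,v,onz(c,u,v,c['state']['tcp_pos'][2]-.005))
c=snap('side','s3.png')
E
```

```text
t 3.92 tcp [ 0.5069 -0.0261  0.1309] x [ 0.005 -0.002 -1.   ] jaw 90.3 w 0.0622 F [-0.3 -0.2 -0.7] j [-0.29  0.09  1.89 -0.    1.15 -1.87]
 ang [0.3 0.3 0.1] dpos [ 2.000e-02  3.083e+01 -4.020e+00]
[[    5   185   125   115 11423]
 [  135   225     5     1     5]]
257.5 242.5 [ 0.50036005 -0.02682979  0.12590184]
```

View pics/w3.png

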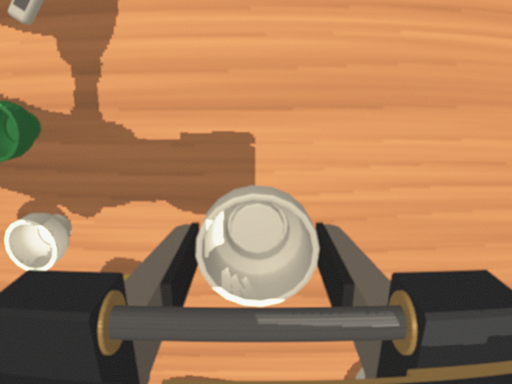

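View pics/s3.png

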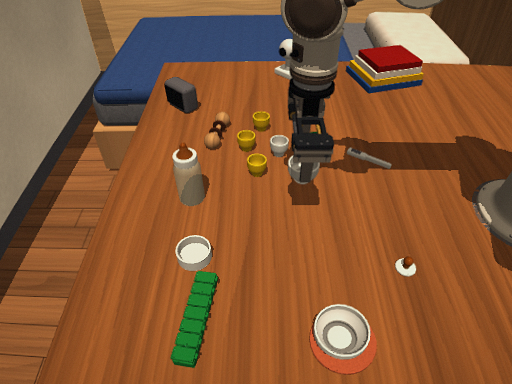

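Emit:
arm_command(
  angular=[
    [0,0.3,0],
    [0,0.3,0],
    [0,0.3,0],
    [0,0.3,0],
    [0,0.3,0],
    [0,0.3,0],
    [0,0.3,0],
    [0,0.3,0],
    [0,0.3,0],
    [0,0.3,0],
    [0,0.3,0],
    [0,0.3,0],
    [0,0.3,0],
  ],
  delta_pos=[
    [0,2,-0.3],
    [0,5,-0.6],
    [0,8,-1],
    [0,12,-1.5],
    [0,16,-2],
    [0,20,-2.6],
    [0,24,-3.1],
    [0,27,-3.5],
    [0,29,-3.8],
    [0,30.3,-4],
    [0,30.8,-4],
    [0,30.8,-4],
    [0,30.8,-4],
  ],
  gripper=[0.5,0.5,0.5,0.5,0.5,0.5,0.5,0.5,0.5,0.5,0.5,0.5,0.5],
  squeeze=15,
)

```text
time_s: 5.1
tcp_pos: [0.463, 0.2813, 0.1274]
orientation: [0.704, -0.002, 0.71, 0.001]
contact_force: [0.4, -1.0, -0.7]
grip_width: 0.0626
```

```bash
python3 - <<'E'
from h import *
plan(.465,.282,.069,90)
a=snap('wrist','w4.png');b=snap('side');d=snap('scene')
x=np.vstack([b['pixels'][210:384,230:450],d['pixels'][100:274,290:510]])
cv2.imwrite('pics/c4.png',cv2.cvtColor(cv2.resize(np.hstack([x[:174],x[174:]]),None,fx=1.8,fy=1.8),4))
E
```

```text
t 5.1 tcp [0.463  0.2813 0.1274] x [-0.008 -0.001 -1.   ] jaw 90.3 w 0.0626 F [ 0.4 -1.  -0.7] j [ 0.32  0.19  1.79  0.    1.17 -1.25]
 ang [ 0.3 -0.4  0.1] dpos [5.84 0.07 0.25]
```

View pics/w4.png

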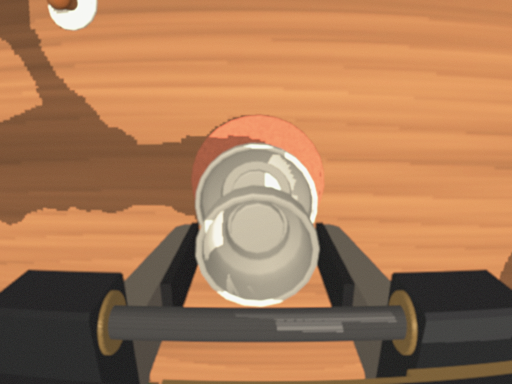

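View pics/c4.png

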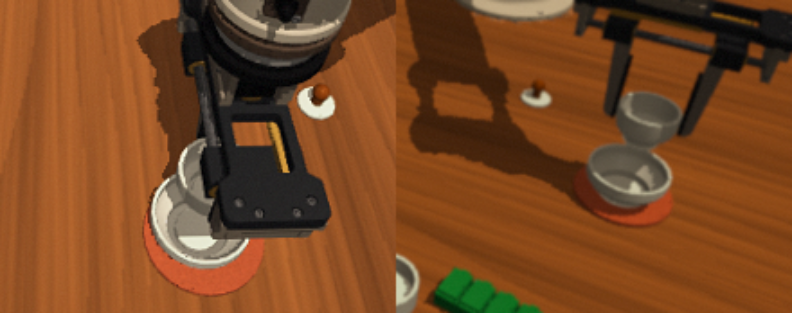

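```bash
python3 - <<'E'
from h import *
c=snap('wrist')
from scipy.optimize import least_squares
th=np.linspace(0,2*np.pi,180)
def ext(x,y,z,r):
    P=np.array([proj(c,[x+r*np.cos(t),y+r*np.sin(t),z]) for t in th]); return P
f=lambda p:(lambda P:[P[:,0].min()-195.5,P[:,0].max()-318,P[:,1].min()-144])(ext(*p,.044,.044))
r=least_squares(f,[.46,.28],diff_step=1e-3);print('large',r.x,r.fun)
f=lambda p:(lambda P:[P[:,0].min()-193,P[:,0].max()-324,P[:,1].min()-115])(ext(*p,.006,.055))
r=least_squares(f,[.46,.28],diff_step=1e-3);print('coaster',r.x,r.fun)
z=c['state']['tcp_pos'][2]-.005
f=lambda p:(lambda P:[P[:,0].min()-195.5,P[:,0].max()-319,P[:,1].min()-185.5,P[:,1].max()-306])(ext(*p,.031))
r=least_squares(f,[.46,.28,z],diff_step=1e-3);print('med',r.x,z,r.fun)
E
```

```text
large [0.46286002 0.27990165] [-0.08073187  0.08069739  0.00736234]
coaster [0.4560241 0.2812557] [-1.50320013  1.50429178  0.14011995]
med [0.45978559 0.28027476 0.12414206] 0.1230634140866046 [-1.77187129  1.7724795   1.81797465 -2.04999217]
```

Emit:
arm_command(
  angular=[
    [0,-0.4,0],
    [0,-0.4,0],
    [0,-0.4,0],
    [0,-0.4,0],
    [0,-0.4,0],
    [0,-0.4,0],
    [0,-0.4,0],
    [0,-0.4,0],
    [0,-0.4,0],
    [0,-0.4,0],
    [0,-0.4,0],
    [0,-0.4,0],
  ],
  delta_pos=[
    [0,0,0.4],
    [0.5,0,0.4],
    [1.5,0,0.4],
    [2.5,0,0.4],
    [3.5,0,0.4],
    [4.2,0,0.4],
    [4.8,0,0.4],
    [5.2,0,0.4],
    [5.5,0,0.4],
    [5.7,0,0.4],
    [5.7,0,0.4],
    [5.7,0,0.4],
  ],
  gripper=[0.5,0.5,0.5,0.5,0.5,0.5,0.5,0.5,0.5,0.5,0.5,0.5],
  squeeze=15,
)

```text
time_s: 6.3
tcp_pos: [0.4673, 0.2814, 0.0714]
orientation: [0.707, -0.001, 0.707, 0.001]
contact_force: [0.7, 0.9, 0.0]
grip_width: 0.0623
```

```bash
python3 - <<'E'
from h import *
plan(.467,.282,.069,90)
a=snap('wrist','w5.png');b=snap('side');d=snap('scene')
cv2.imwrite('pics/c5.png',cv2.cvtColor(cv2.resize(np.hstack([b['pixels'][210:384,230:450],d['pixels'][100:274,290:510]]),None,fx=1.8,fy=1.8),4))
E
```

```text
t 6.3 tcp [0.4673 0.2814 0.0714] x [ 0.001 -0.    -1.   ] jaw 90.2 w 0.0623 F [0.7 0.9 0. ] j [ 0.32  0.27  1.81 -0.    1.05 -1.25]
 ang [0.2 0.1 0. ] dpos [ 0.24  0.06 -0.03]
```

View pics/c5.png

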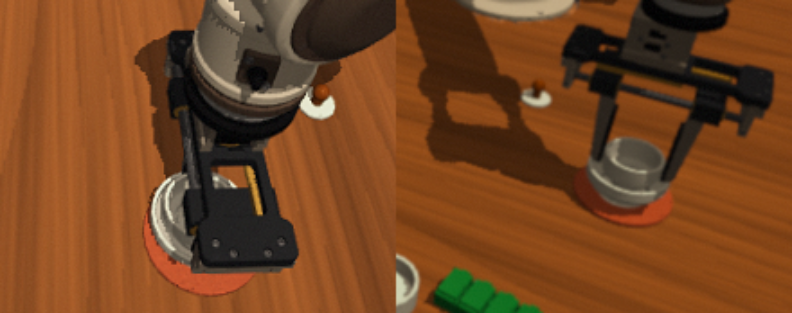

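View pics/w5.png

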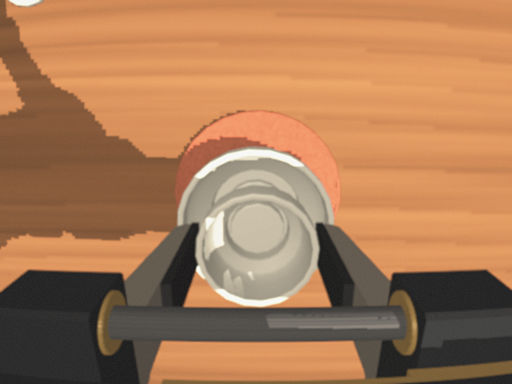

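```bash
python3 - <<'E'
from h import *
c=snap('wrist')
from scipy.optimize import least_squares
th=np.linspace(0,2*np.pi,180)
def ext(x,y,z,r):
    return np.array([proj(c,[x+r*np.cos(t),y+r*np.sin(t),z]) for t in th])
f=lambda p:(lambda P:[P[:,0].min()-178,P[:,0].max()-333,P[:,1].min()-148])(ext(*p,.044))
r=least_squares(f,[.46,.28,.044],diff_step=1e-3);print('large',r.x,r.fun)
f=lambda p:(lambda P:[P[:,0].min()-178,P[:,0].max()-333,P[:,1].min()-148])(ext(*p,.044,.044))
r=least_squares(f,[.46,.28],diff_step=1e-3);print('large',r.x,r.fun)
z=c['state']['tcp_pos'][2]-.005
f=lambda p:(lambda P:[P[:,0].min()-195.5,P[:,0].max()-319,P[:,1].min()-192,P[:,1].max()-306])(ext(*p,.031))
r=least_squares(f,[.46,.28,z],diff_step=1e-3);print('med',r.x,z,r.fun)
E
```

```text
large [0.46263472 0.27952661 0.03920221] [-1.64845915e-12  1.59161573e-12 -9.32232069e-12]
large [0.46206138 0.27954729] [-1.95747081  1.95526027  0.24337614]
med [0.46696733 0.28054886 0.06463328] 0.06657084117418227 [-0.35568574  0.35586198  0.36731405 -0.41475855]
```

Emit:
arm_command(
  angular=[
    [0,0,0],
    [0,0,0],
    [0,0,0],
    [0,0,0],
    [0,0,0],
    [0,0,0],
    [0,0,0],
    [0,0,0],
  ],
  delta_pos=[
    [0.1,0,-0.2],
    [0.2,0,-0.2],
    [0.2,0,-0.2],
    [0.2,0,-0.2],
    [0.2,0,-0.2],
    [0.2,0,-0.2],
    [0.2,0,-0.2],
    [0.2,0,-0.2],
  ],
  gripper=[0.5,0.5,0.5,0.85,0.85,0.85,0.85,0.85],
)

```text
time_s: 7.17
tcp_pos: [0.4654, 0.2814, 0.0696]
orientation: [0.708, -0.001, 0.707, 0.001]
contact_force: [0.1, 0.2, -0.8]
grip_width: 0.0784
```

Emit:
arm_command(
  angular=[
    [0,0,0],
    [0,0,0],
    [0,0,0],
    [0,0,0],
    [0,0,0],
    [0,0,0],
  ],
  delta_pos=[
    [-1,0,0],
    [-3,0,0],
    [-6,0,0],
    [-9,0,0],
    [-10,0,0],
    [-10,0,0],
  ],
  gripper=[0.85,0.85,0.85,0.85,0.85,0.85],
)

```text
time_s: 7.67
tcp_pos: [0.4676, 0.2822, 0.1737]
orientation: [0.71, -0.001, 0.704, 0.002]
contact_force: [0.6, -0.5, -0.9]
grip_width: 0.0779
```

```bash
python3 - <<'E'
from h import *
plan(.545,-.204,.17,110)
a=snap('wrist','w6.png');b=snap('side');d=snap('scene')
cv2.imwrite('pics/c6.png',cv2.cvtColor(cv2.resize(np.hstack([b['pixels'][210:384,230:450],d['pixels'][100:274,290:510]]),None,fx=1.8,fy=1.8),4))
E
```

```text
t 7.67 tcp [0.4676 0.2822 0.1737] x [ 0.009  0.003 -1.   ] jaw 90.2 w 0.0779 F [ 0.6 -0.5 -0.9] j [ 0.32  0.13  1.75 -0.    1.25 -1.25]
 ang [-19.8   0.5  -0.1] dpos [  0.31 -48.65   7.54]
```

View pics/c6.png

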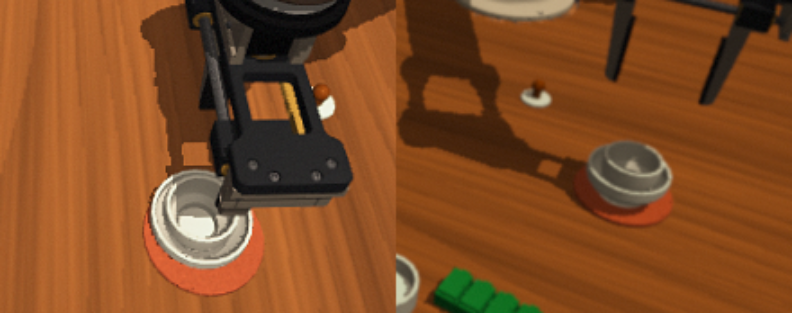

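View pics/w6.png

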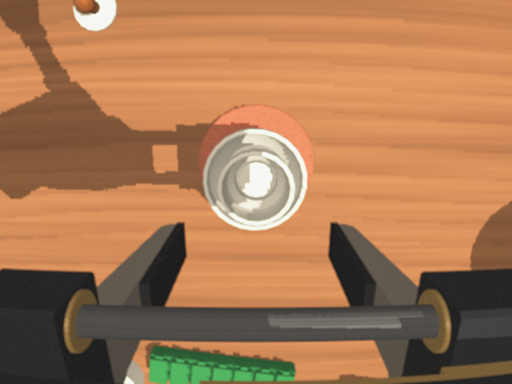

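The medium lid is nested and concentric in the large one. The wrist view has both rims centred near (255,180).

Emit:
arm_command(
  angular=[
    [-20,0.5,0],
    [-20,0.5,0],
    [-20,0.5,0],
    [-20,0.5,0],
    [-20,0.5,0],
    [-20,0.5,0],
    [-20,0.5,0],
    [-20,0.5,0],
    [-20,0.5,0],
    [-20,0.5,0],
    [-20,0.5,0],
    [-20,0.5,0],
    [-20,0.5,0],
    [-20,0.5,0],
    [-20,0.5,0],
    [-20,0.5,0],
    [-20,0.5,0],
  ],
  delta_pos=[
    [1,-4,0.6],
    [1,-8,1.2],
    [1,-12,1.8],
    [1,-16,2.4],
    [1,-20,3],
    [1,-24,3.6],
    [1,-28,4.3],
    [1,-32,4.9],
    [1,-36,5.6],
    [1,-40,6.2],
    [1,-44,6.8],
    [1,-47,7.3],
    [1,-48.6,7.5],
    [1,-48.6,7.5],
    [1,-48.6,7.5],
    [1,-48.6,7.5],
    [1,-48.6,7.5],
  ],
  gripper=[0.77,0.77,0.77,0.77,0.77,0.77,0.77,0.77,0.77,0.77,0.77,0.77,0.77,0.77,0.77,0.77,0.77],
  squeeze=12,
)

```text
time_s: 9.23
tcp_pos: [0.5409, -0.2027, 0.1577]
orientation: [0.692, -0.125, 0.7, 0.125]
contact_force: [0.4, 0.2, 0.3]
grip_width: 0.0707
```

```bash
python3 - <<'E'
from h import *
plan(.545,-.204,.053,110)
c=snap('wrist','w7.png')
hsv=cv2.cvtColor(c['pixels'],cv2.COLOR_RGB2HSV)
m=((hsv[...,1]<90)&(hsv[...,2]>110)).astype(np.uint8); n,l,st,ce=cv2.connectedComponentsWithStats(m)
u,v=map(int,proj(c,np.array([.545,-.204,.044])));print(u,v)
w=l[v-25:v+26,u-25:u+26]; i=np.bincount(w[w>0]).argmax()
cn=max(cv2.findContours((l==i).astype(np.uint8),0,1)[0],key=cv2.contourArea); e=cv2.fitEllipse(cv2.convexHull(cn))
print(st[i],e,onz(c,*e[0],.044))
E
```

```text
t 9.23 tcp [ 0.5409 -0.2027  0.1577] x [-0.011 -0.001 -1.   ] jaw 110.3 w 0.0707 F [0.4 0.2 0.3] j [-0.56  0.24  1.66 -0.01  1.25 -2.49]
 ang [ 0.3 -0.6 -0.2] dpos [10.46 -0.29  0.45]
254 200
[ 221  166   58   59 2676] ((249.46661376953125, 195.37022399902344), (57.63424301147461, 58.89438247680664), 165.9292755126953) [ 0.54273306 -0.20900558  0.044     ]
```

View pics/w7.png

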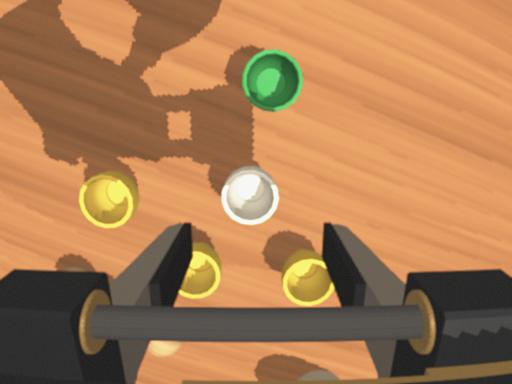

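Small lid's rim is at (250,195), with the yellow cups at (199,272) and (307,278). Both are clear of the jaw line.

Emit:
arm_command(
  angular=[
    [0,-0.6,0],
    [0,-0.6,0],
    [0,-0.6,0],
    [0,-0.6,0],
    [0,-0.6,0],
    [0,-0.6,0],
    [0,-0.6,0],
    [0,-0.6,0],
    [0,-0.6,0],
    [0,-0.6,0],
    [0,-0.6,0],
    [0,-0.6,0],
    [0,-0.6,0],
    [0,-0.6,0],
    [0,-0.6,0],
    [0,-0.6,0],
  ],
  delta_pos=[
    [3,-0.45,0.3],
    [6,-0.45,0.3],
    [8.5,-0.45,0.3],
    [10,-0.45,0.3],
    [10.4,-0.45,0.3],
    [10.4,-0.45,0.3],
    [10.4,-0.45,0.3],
    [10.4,-0.45,0.3],
    [10.4,-0.45,0.3],
    [10.4,-0.45,0.3],
    [10.4,-0.45,0.3],
    [10.4,-0.45,0.3],
    [10.4,-0.45,0.3],
    [10.4,-0.45,0.3],
    [10.4,-0.45,0.3],
    [10.4,-0.45,0.3],
  ],
  gripper=[0.77,0.77,0.77,0.77,0.77,0.77,0.77,0.35,0.35,0.35,0.35,0.35,0.35,0.35,0.35,0.35],
  squeeze=12,
)

```text
time_s: 10.62
tcp_pos: [0.5448, -0.2065, 0.0546]
orientation: [0.696, -0.124, 0.696, 0.125]
contact_force: [-0.7, 0.6, 6.1]
grip_width: 0.0449
```

```bash
python3 - <<'E'
from h import *
plan(.544,-.206,.17,110)
c=snap('wrist','w8.png')
E
```

```text
t 10.62 tcp [ 0.5448 -0.2065  0.0546] x [ 0.001  0.002 -1.   ] jaw 110.3 w 0.0449 F [-0.7  0.6  6.1] j [-0.57  0.38  1.71  0.    1.05 -2.5 ]
 ang [ 0.3  0.1 -0.1] dpos [-11.54   0.09  -0.05]
```

View pics/w8.png

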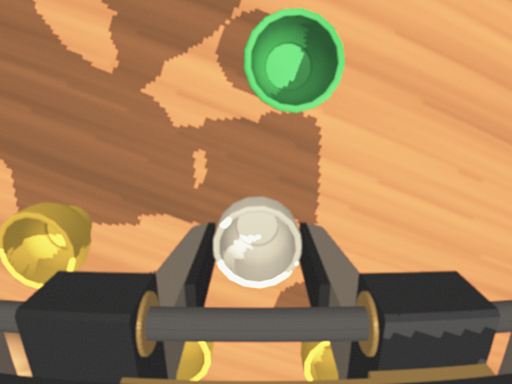

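Emit:
arm_command(
  angular=[
    [0,0,0],
    [0,0,0],
    [0,0,0],
    [0,0,0],
    [0,0,0],
    [0,0,0],
    [0,0,0],
  ],
  delta_pos=[
    [-1,0,0],
    [-4,0,0],
    [-8,0,0],
    [-11,0,0],
    [-11.5,0,0],
    [-11.5,0,0],
    [-11.5,0,0],
  ],
  gripper=[0.35,0.35,0.35,0.35,0.35,0.35,0.35],
  squeeze=15,
)

```text
time_s: 11.25
tcp_pos: [0.5443, -0.2063, 0.1688]
orientation: [0.696, -0.124, 0.696, 0.126]
contact_force: [-0.1, -0.1, -1.5]
grip_width: 0.0449
```

```bash
python3 - <<'E'
from h import *
plan(.465,.281,.16,90)
c=snap('wrist','w9.png')
E
```

```text
t 11.25 tcp [ 0.5443 -0.2063  0.1688] x [-0.001  0.002 -1.   ] jaw 110.3 w 0.0449 F [-0.1 -0.1 -1.5] j [-0.57  0.24  1.65  0.    1.26 -2.5 ]
 ang [20.3 -0.  -0.1] dpos [ 0.99 48.45  9.51]
```

View pics/w9.png

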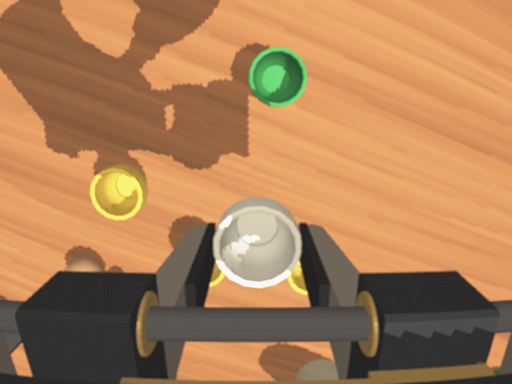

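The small lid is held level, with its rim at (257,242). Carrying it over to the nest.

Emit:
arm_command(
  angular=[
    [20,0,0],
    [20,0,0],
    [20,0,0],
    [20,0,0],
    [20,0,0],
    [20,0,0],
    [20,0,0],
    [20,0,0],
    [20,0,0],
    [20,0,0],
    [20,0,0],
    [20,0,0],
    [20,0,0],
    [20,0,0],
    [20,0,0],
    [20,0,0],
    [20,0,0],
    [20,0,0],
  ],
  delta_pos=[
    [0,2,0.4],
    [0,5,1],
    [0,9,1.8],
    [0,13,2.6],
    [0,17,3.4],
    [0,21,4.2],
    [0,25,5],
    [0,29,5.8],
    [0,33,6.5],
    [0,37,7.3],
    [0,41,8.1],
    [0,44,8.7],
    [0,46.5,9.2],
    [0,48,9.4],
    [0,48.5,9.5],
    [0,48.5,9.5],
    [0,48.5,9.5],
    [0,48.5,9.5],
  ],
  gripper=[0.35,0.35,0.35,0.35,0.35,0.35,0.35,0.35,0.35,0.35,0.35,0.35,0.35,0.35,0.35,0.35,0.35,0.35],
  squeeze=15,
)

```text
time_s: 12.8
tcp_pos: [0.4641, 0.2806, 0.1687]
orientation: [0.706, -0.001, 0.708, 0.003]
contact_force: [-0.3, 0.4, -0.1]
grip_width: 0.0446
```

```bash
python3 - <<'E'
from h import *
plan(.465,.281,.12,90)
a=snap('wrist','w10.png');b=snap('side');d=snap('scene')
cv2.imwrite('pics/c10.png',cv2.cvtColor(cv2.resize(np.hstack([b['pixels'][210:384,230:450],d['pixels'][100:274,290:510]]),None,fx=1.8,fy=1.8),4))
E
```

```text
t 12.8 tcp [0.4641 0.2806 0.1687] x [-0.004  0.003 -1.   ] jaw 90.3 w 0.0446 F [-0.3  0.4 -0.1] j [ 0.32  0.14  1.76  0.    1.25 -1.26]
 ang [ 0.3 -0.2 -0.1] dpos [4.87 0.03 0.11]
```

View pics/w10.png

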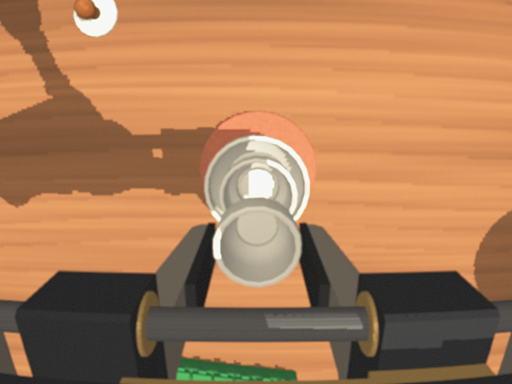

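View pics/c10.png

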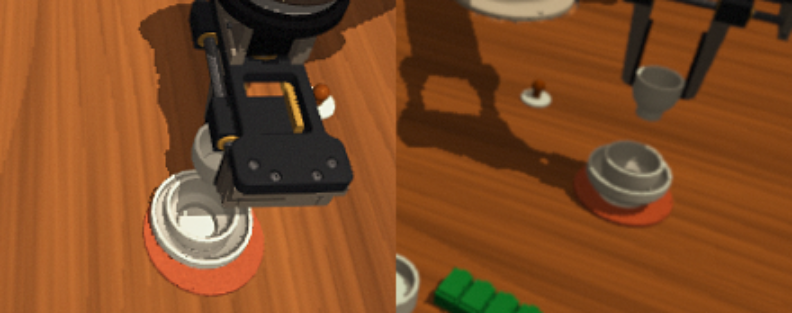

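Emit:
arm_command(
  angular=[
    [0,-0.2,0],
    [0,-0.2,0],
    [0,-0.2,0],
    [0,-0.2,0],
    [0,-0.2,0],
    [0,-0.2,0],
  ],
  delta_pos=[
    [1,0,0.1],
    [3,0,0.1],
    [4.5,0,0.1],
    [4.7,0,0.1],
    [4.7,0,0.1],
    [4.7,0,0.1],
  ],
  gripper=[0.35,0.35,0.35,0.35,0.35,0.35],
)

```text
time_s: 13.45
tcp_pos: [0.4657, 0.2809, 0.1227]
orientation: [0.708, -0.0, 0.707, 0.003]
contact_force: [0.5, 0.2, -0.2]
grip_width: 0.0447
```

```bash
python3 - <<'E'
from h import *
plan(.465,.281,.0906,90)
a=snap('wrist','w11.png');b=snap('side');d=snap('scene')
cv2.imwrite('pics/c11.png',cv2.cvtColor(np.hstack([cv2.resize(b['pixels'][270:370,300:390],None,fx=4.4,fy=4.4),cv2.resize(d['pixels'][130:230,370:460],None,fx=4.4,fy=4.4)]),4))
cv2.imwrite('pics/w11z.png',cv2.cvtColor(cv2.resize(a['pixels'][90:300,150:370],None,fx=2.8,fy=2.8),4))
E
```

```text
t 13.45 tcp [0.4657 0.2809 0.1227] x [ 0.001  0.003 -1.   ] jaw 90.2 w 0.0447 F [ 0.5  0.2 -0.2] j [ 0.32  0.19  1.79  0.    1.15 -1.26]
 ang [ 0.2  0.1 -0.2] dpos [ 3.21 -0.   -0.07]
```

View pics/w11z.png

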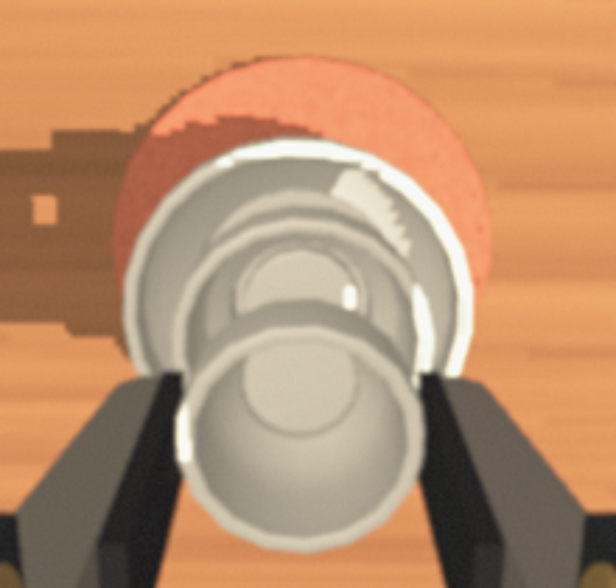

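View pics/c11.png

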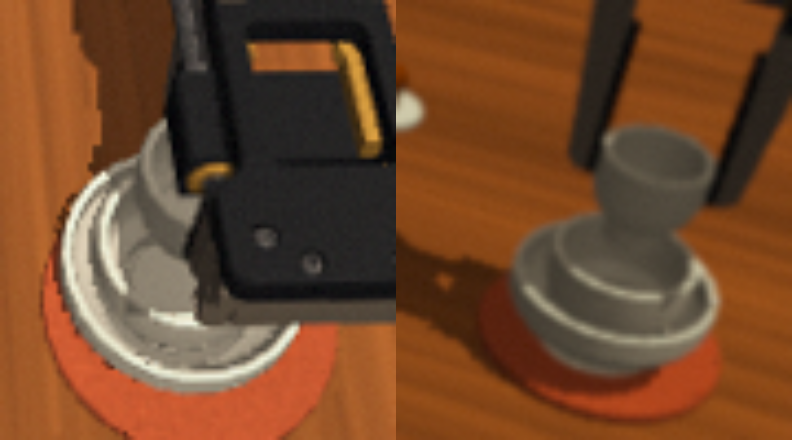

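```bash
python3 - <<'E'
from h import *
c=snap('wrist')
from scipy.optimize import least_squares
th=np.linspace(0,2*np.pi,180)
def ext(x,y,z,r):
    return np.array([proj(c,[x+r*np.cos(t),y+r*np.sin(t),z]) for t in th])
U=lambda u:150+u/2.8-.5
V=lambda v:90+v/2.8-.5
def fit(nm,z,r,l,rt,t,b=None):
    def f(p):
        P=ext(*p,z,r); o=[P[:,0].min()-U(l),P[:,0].max()-U(rt),P[:,1].min()-V(t)]
        if b: o.append(P[:,1].max()-V(b))
        return o
    s=least_squares(f,[.46,.28],diff_step=1e-3); print(nm,np.round(s.x,4),np.round(s.fun,1))
fit('L',.044,.044,122,474,137)
fit('M',.064,.031,175,435,217)
fit('Mfloor',.036,.017,235,368,244)
fit('S',.1122,.023,176,426,324,552)
d=snap('scene'); e=snap('side')
def fit2(c,nm,z,r,l,rt,t,b,s,ou,ov):
    pass
E
python3 - <<'E'
import cv2
E
```

```text
L [0.462  0.2798] [ 0.1 -0.1 -0. ]
M [0.4644 0.2814] [-1.6  1.6  0.1]
Mfloor [0.463  0.2807] [ 0.2 -0.2 -0. ]
S [0.4653 0.2803] [-0.4  0.4 -0.4  0.5]
```

Emit:
arm_command(
  angular=[
    [0,0,0],
    [0,0,0],
    [0,0,0],
    [0,0,0],
    [0,0,0],
    [0,0,0],
    [0,0,0],
    [0,0,0],
    [0,0,0],
  ],
  delta_pos=[
    [0,0.05,-0.1],
    [0.5,0.05,-0.1],
    [1,0.05,-0.1],
    [1.5,0.05,-0.1],
    [2,0.05,-0.1],
    [2.5,0.05,-0.1],
    [2.8,0.05,-0.1],
    [3,0.05,-0.1],
    [3,0.05,-0.1],
  ],
  gripper=[0.35,0.35,0.35,0.35,0.35,0.35,0.35,0.35,0.35],
)

```text
time_s: 14.5
tcp_pos: [0.4645, 0.2817, 0.0925]
orientation: [0.708, -0.0, 0.707, 0.003]
contact_force: [-0.4, -0.4, -0.5]
grip_width: 0.0446
```

```bash
python3 - <<'E'
from h import *
plan(.465,.281,.0906,90)
a=snap('wrist');d=snap('scene')
cv2.imwrite('pics/c12.png',cv2.cvtColor(np.hstack([cv2.resize(a['pixels'][100:310,155:365],None,fx=2,fy=2),cv2.resize(d['pixels'][140:230,370:460],(420,420))[:420]]),4)[:420])
E
```

```text
t 14.5 tcp [0.4645 0.2817 0.0925] x [ 0.001  0.003 -1.   ] jaw 90.3 w 0.0446 F [-0.4 -0.4 -0.5] j [ 0.32  0.23  1.81  0.    1.09 -1.26]
 ang [ 0.3  0.1 -0.2] dpos [ 0.19 -0.07  0.05]
```

View pics/c12.png

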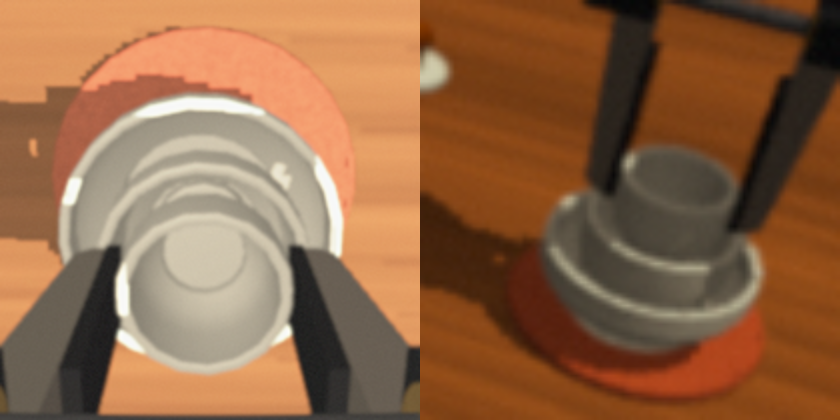

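Emit:
arm_command(
  angular=[
    [0,0,0],
    [0,0,0],
    [0,0,0],
    [0,0,0],
    [0,0,0],
    [0,0,0],
    [0,0,0],
    [0,0,0],
  ],
  delta_pos=[
    [0.1,0,0],
    [0.15,0,0],
    [0.15,0,0],
    [0.15,0,0],
    [0.15,0,0],
    [0.15,0,0],
    [0.15,0,0],
    [0.15,0,0],
  ],
  gripper=[0.35,0.35,0.35,0.7,0.7,0.7,0.7,0.7],
)

```text
time_s: 15.27
tcp_pos: [0.465, 0.2818, 0.0917]
orientation: [0.708, -0.0, 0.706, 0.003]
contact_force: [0.5, -0.7, 0.4]
grip_width: 0.0644
```

Emit:
arm_command(
  angular=[
    [0,0,0],
    [0,0,0],
    [0,0,0],
    [0,0,0],
    [0,0,0],
    [0,0,0],
    [0,0,0],
  ],
  delta_pos=[
    [-1,0,0],
    [-3,0,0],
    [-6,0,0],
    [-9,0,0],
    [-10,0,0],
    [-10,0,0],
    [-10,0,0],
  ],
  gripper=[0.7,0.7,0.7,0.7,0.7,0.7,0.7],
)

```text
time_s: 15.85
tcp_pos: [0.4648, 0.2815, 0.1917]
orientation: [0.708, -0.0, 0.706, 0.003]
contact_force: [-1.0, 0.3, -0.8]
grip_width: 0.0642
```

```bash
python3 - <<'E'
from h import *
plan(.465,.281,.0906,90)
a=snap('wrist');d=snap('scene','sc13.png');e=snap('side','sd13.png')
cv2.imwrite('pics/c13.png',cv2.cvtColor(np.hstack([cv2.resize(a['pixels'][70:280,155:365],None,fx=1.9,fy=1.9),cv2.resize(d['pixels'][140:230,370:460],(399,399))]),4))
E
```

```text
t 15.85 tcp [0.4648 0.2815 0.1917] x [ 0.003  0.004 -1.   ] jaw 90.3 w 0.0642 F [-1.   0.3 -0.8] j [ 0.32  0.11  1.74  0.    1.29 -1.26]
 ang [ 0.3  0.2 -0.2] dpos [ 1.011e+01 -8.000e-02 -1.000e-02]
```

View pics/c13.png

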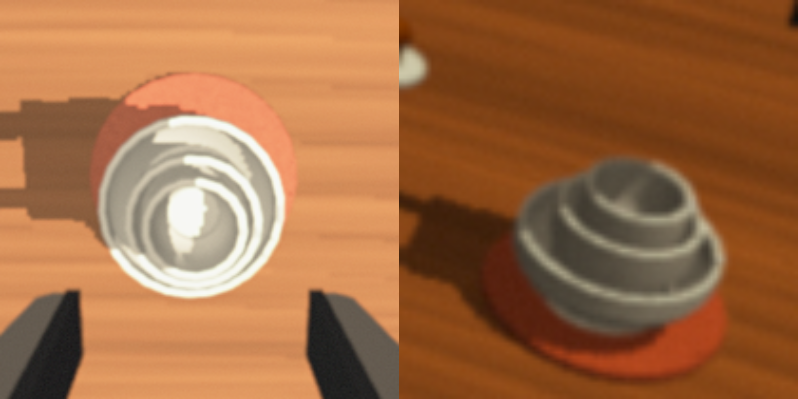

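View pics/sc13.png

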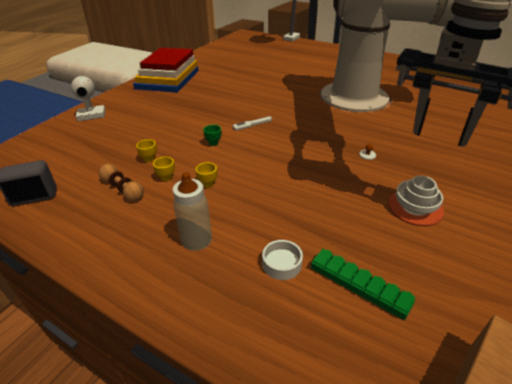

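```bash
python3 - <<'E'
from h import *
from scipy.optimize import least_squares
out=[]
for n,(u0,u1,v0,v1) in (('scene',(370,460,140,230)),('side',(300,390,280,370))):
    c=snap(n); s=8
    im=cv2.resize(c['pixels'][v0:v1,u0:u1],None,fx=4.4,fy=4.4)
    for r,z in ((.044,.044),(.031,.064),(.023,.080)):
        P=np.array([proj(c,[.4645+r*np.cos(t),.281+r*np.sin(t),z]) for t in np.linspace(0,6.2832,80)])
        P=((P+.5-[u0,v0])*4.4).astype(np.int32); cv2.polylines(im,[P],True,(0,0,255),1)
    out.append(im)
cv2.imwrite('pics/ov.png',cv2.cvtColor(np.hstack(out),4))
E
```

```text
(no output)
```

View pics/ov.png

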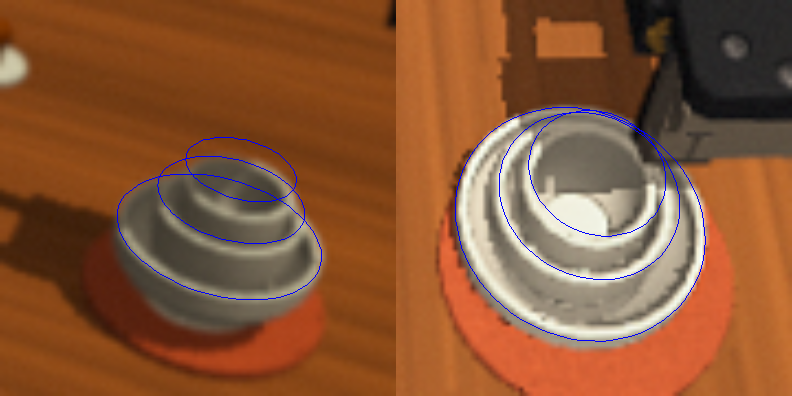

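```bash
python3 - <<'E'
from h import *
out=[]
for n,(u0,u1,v0,v1) in (('scene',(390,450,170,220)),('side',(310,375,295,365))):
    c=snap(n)
    im=cv2.resize(c['pixels'][v0:v1,u0:u1],(int((u1-u0)*6),int((v1-v0)*6)),interpolation=cv2.INTER_CUBIC)
    for i in range(0,im.shape[1],60): cv2.putText(im,str(u0+i//6),(i,8),0,.3,(0,255,0)); im[:,i]=im[:,i]//2
    for i in range(0,im.shape[0],60): cv2.putText(im,str(v0+i//6),(0,i+8),0,.3,(0,255,0)); im[i]=im[i]//2
    out.append(np.pad(im,((0,420-im.shape[0]),(0,0),(0,0))))
cv2.imwrite('pics/z.png',cv2.cvtColor(np.hstack(out),4))
E
```

```text
(no output)
```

View pics/z.png

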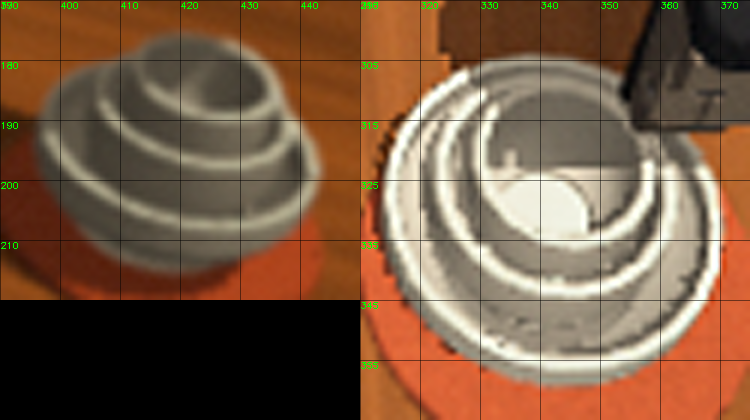

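```bash
python3 - <<'E'
from h import *
from scipy.optimize import least_squares
a=snap('scene');b=snap('side');th=np.linspace(0,6.2832,180)
D={'S':(.023,[411.5,437,175.5,190.7],[329.5,359.2,None,336.5]),'M':(.031,[405.5,439,None,198.5],[321.5,363.5,None,345]),'L':(.044,[396,443,None,209],[314,370.3,304,358])}
for k,(r,A,B) in D.items():
    def f(p):
        o=[]
        for c,E in ((a,A),(b,B)):
            P=np.array([proj(c,[p[0]+r*np.cos(t),p[1]+r*np.sin(t),p[2]]) for t in th])
            for v,w in zip((P[:,0].min(),P[:,0].max(),P[:,1].min(),P[:,1].max()),E):
                if w: o.append(v-w)
        return o
    s=least_squares(f,[.46,.28,.05],diff_step=1e-3); print(k,np.round(s.x,4),np.round(s.fun,1))
E
```

```text
S [0.4646 0.2829 0.0699] [-0.1 -0.7 -0.2 -0.7 -0.7  0.4  0.9]
M [0.4655 0.2826 0.0585] [-0.1 -0.4 -0.7  0.4 -0.7  0.6]
L [0.4632 0.2813 0.0415] [ 0.2 -0.5 -0.7 -0.3  0.   0.8 -0.2]
```

```bash
python3 - <<'E'
from h import *
from scipy.optimize import least_squares
a=snap('scene');b=snap('side');th=np.linspace(0,6.2832,180)
D={'S0':(.023,[185,204,142],[270,289,135]),'M0':(.031,[257.5,285.5,153],[286,315,182]),'Y1':(.023,[153,174,157],[237,255,130]),'L0':(.044,[397,443,180],[314,370,304]),'Y3':(.023,[136,156,139],[253,270,112]),'Y2':(.023,[196,217,162],[247,267,154])}
for k,(r,A,B) in D.items():
    def f(p):
        o=[]
        for c,E in ((a,A),(b,B)):
            P=np.array([proj(c,[p[0]+r*np.cos(t),p[1]+r*np.sin(t),p[2]]) for t in th])
            for v,w in zip((P[:,0].min(),P[:,0].max(),P[:,1].min(),P[:,1].max()),E):
                if w: o.append(v-w)
        return o
    s=least_squares(f,[.46,.28,.05],diff_step=1e-3); print(k,np.round(s.x,4),np.round(s.fun,1))
E
```

```text
S0 [ 0.5443 -0.2061  0.0424] [-0.5  0.4 -0.3  0.1 -0.2  0.3]
M0 [ 0.5064 -0.0244  0.0424] [-0.4  0.1 -0.4 -0.2  0.2  0.5]
Y1 [ 0.6275 -0.2273  0.0421] [-0.2 -0.  -0.5 -0.2  0.1  0.6]
L0 [0.4636 0.2818 0.043 ] [-0.5 -0.1 -0.7 -0.5  0.3  0.7]
Y3 [ 0.5885 -0.317   0.0412] [ 0.2 -0.1  0.1 -0.1  0.1 -0.2]
Y2 [ 0.5991 -0.131   0.0423] [-0.3  0.3 -0.1  0.1 -0.1  0.1]
```

Emit:
arm_command(
  angular=[
    [0,0,0],
    [0,-7,0],
    [0,-14,0],
    [0,-21,0],
    [0,-28,0],
    [0,-35,0],
    [0,-40,0],
    [0,-40,0],
    [0,-40,0],
    [0,-40,0],
    [0,-40,0],
  ],
  delta_pos=[
    [0,0,-3],
    [0,0,-6],
    [0,0,-9.5],
    [0,0,-9.5],
    [1,0,-9.5],
    [2,0,-9.5],
    [3,0,-9.5],
    [3,0,-9.5],
    [3,0,-9.5],
    [3,0,-9.5],
    [3,0,-9.5],
  ],
  gripper=[0.7,0.9,1,1,1,1,1,1,1,1,1],
)

```text
time_s: 17.32
tcp_pos: [0.3715, 0.2818, 0.1636]
orientation: [0.907, 0.002, 0.421, 0.003]
contact_force: [-0.0, 0.2, 0.1]
grip_width: 0.0921
```

```bash
python3 - <<'E'
from h import *
plan(.465,.281,.0906,90)
c=snap('wrist','w14.png')
im=c['pixels'].copy()
for r,z in ((.044,.044),(.031,.064),(.023,.080)):
    P=np.array([proj(c,[.4637+r*np.cos(t),.2815+r*np.sin(t),z]) for t in np.linspace(0,6.2832,80)])
    cv2.polylines(im,[P.astype(np.int32)],True,(0,0,255),1)
cv2.imwrite('pics/w14o.png',cv2.cvtColor(im,4))
E
```

```text
t 17.32 tcp [0.3715 0.2818 0.1636] x [ 0.645  0.006 -0.764] jaw 90.2 w 0.0921 F [-0.   0.2  0.1] j [ 0.63 -0.37  2.38 -0.68  0.64 -0.49]
 ang [ 0.1 40.2 -0.4] dpos [11.6  -0.15  2.43]
```

View pics/w14o.png

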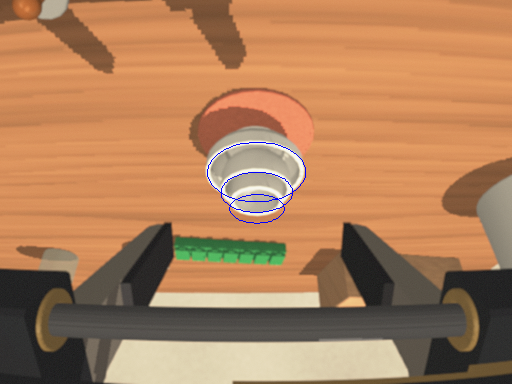

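View pics/w14.png

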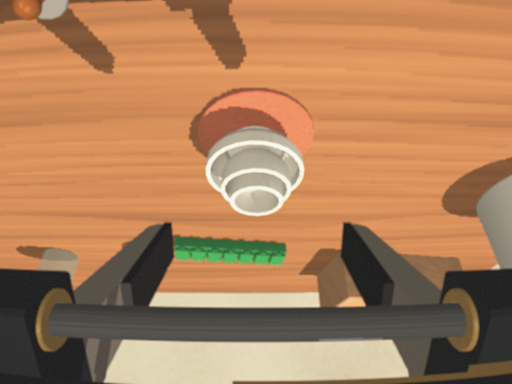

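```bash
python3 - <<'E'
import cv2,numpy as np
u0,v0=195,120
im=cv2.resize(cv2.imread('pics/w14.png')[120:225,195:315],None,fx=6,fy=6,interpolation=2)[:600]
for i in range(0,im.shape[1],60): cv2.putText(im,str(u0+i//6),(i,8),0,.35,(0,255,0)); im[:,i]=im[:,i]//2
for i in range(0,im.shape[0],60): cv2.putText(im,str(v0+i//6),(0,i+8),0,.35,(0,255,0)); im[i]=im[i]//2
cv2.imwrite('pics/z14.png',im)
E
```

```text
(no output)
```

View pics/z14.png

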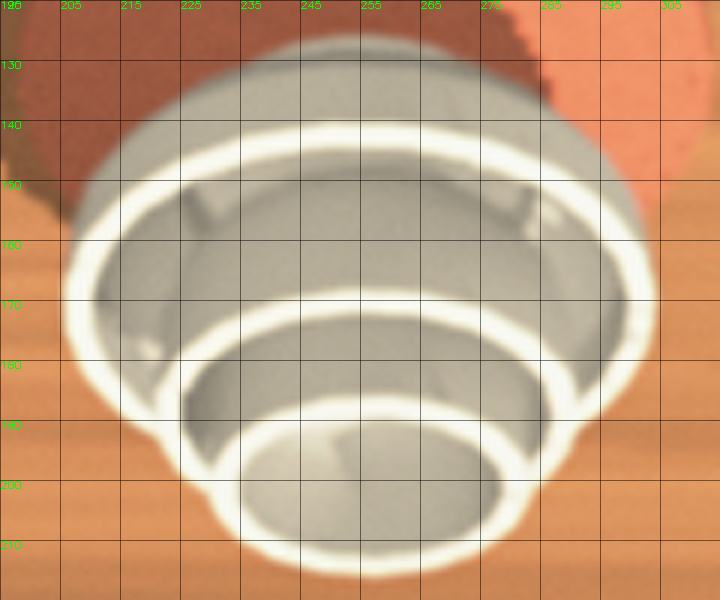

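```bash
python3 - <<'E'
from h import *
from scipy.optimize import least_squares
a=snap('scene');b=snap('side');w=snap('wrist');th=np.linspace(0,6.2832,180)
N=None
D={'S':(.023,[411.5,437,175.5,190.7],[329.5,359.2,N,336.5],[229,283.7,185.3,215.7]),'M':(.031,[405.5,439,N,198.5],[321.5,363.5,N,345],[220.7,290.8,167.3,N]),'L':(.044,[396,443,N,209],[314,370.3,304,358],[205,304,139.8,N])}
for k,(r,A,B,W) in D.items():
  for cams in (((a,A),(b,B),(w,W)),((w,W),),((a,A),(w,W)),((b,B),(w,W))):
    def f(p):
        o=[]
        for c,E in cams:
            P=np.array([proj(c,[p[0]+r*np.cos(t),p[1]+r*np.sin(t),p[2]]) for t in th])
            for v,x in zip((P[:,0].min(),P[:,0].max(),P[:,1].min(),P[:,1].max()),E):
                if x: o.append(v-x)
        return o
    s=least_squares(f,[.46,.28,.05],diff_step=1e-3); print(k,np.round(s.x,4),np.round(s.fun,1))
E
```

```text
S [0.4644 0.2812 0.0699] [-1.  -1.6 -0.5 -1.  -0.7  0.4 -0.2  1.3  0.2  0.5 -0.9]
S [0.458  0.2805 0.0743] [-0.2  0.2  0.3 -0.3]
S [0.4648 0.2812 0.0698] [-1.  -1.6 -0.4 -0.9  1.3  0.1  0.7 -0.8]
S [0.4641 0.2807 0.0702] [-0.5  0.5 -0.6  0.7 -0.4  0.6 -0.8]
M [0.4648 0.2807 0.057 ] [-1.1 -1.5 -0.7  0.7 -0.6 -0.2  0.5  0.9  0. ]
M [0.466  0.2801 0.056 ] [-0.  0. -0.]
M [0.4646 0.2807 0.0571] [-1.1 -1.5 -0.8  0.5  0.9  0. ]
M [0.4648 0.2802 0.0568] [ 0.6 -0.8 -0.5 -0.   0.3 -0.1]
L [0.4627 0.2797 0.0408] [-0.6 -1.4 -0.9 -0.1  0.1  0.2 -1.   1.4  0.2 -0.2]
L [0.46   0.279  0.0434] [-0.  0. -0.]
L [0.4625 0.2795 0.0411] [-0.7 -1.5 -1.1  1.1  0.  -0. ]
L [0.4626 0.2793 0.0408] [-0.1  0.  -0.  -1.3  1.  -0.2 -0.2]
```

```bash
python3 - <<'E'
from h import *
a=snap('scene');b=snap('side')
def tri(rs):
    A=0;B=0
    for o,d in rs:
        d=d/np.linalg.norm(d);M=np.eye(3)-np.outer(d,d);A=A+M;B=B+M@o
    return np.linalg.solve(A,B)
print('bottle top',tri([ray(a,185.5,176),ray(b,184,143)]))
cv2.imwrite('pics/bt.png',cv2.cvtColor(np.hstack([cv2.resize(a['pixels'][165:255,155:235],None,fx=4.5,fy=4.5),cv2.resize(b['pixels'][130:220,150:230],None,fx=4.5,fy=4.5)]),4))
# small rim centre before release, 'c12' scene extents, and at hover c11 (not stored) with TCP-implied centre
for z in (.0725,.0809):
    th=np.linspace(0,6.2832,180)
    P=np.array([proj(a,[.4637+.023*np.cos(t),.2815+.023*np.sin(t),z]) for t in th]);print(z,P.min(0),P.max(0))
im=cv2.imread('pics/c12.png')[:,420:]
im=im[:300,150:400]
cv2.imwrite('pics/c12z.png',cv2.resize(im,None,fx=2.4,fy=2))
E
```

```text
bottle top [ 0.74391299 -0.05489554  0.14599517]
0.0725 [411.12019723 173.74624112] [436.04748035 188.43962348]
0.0809 [412.23745906 170.24170108] [437.36741909 184.86509167]
```

View pics/bt.png

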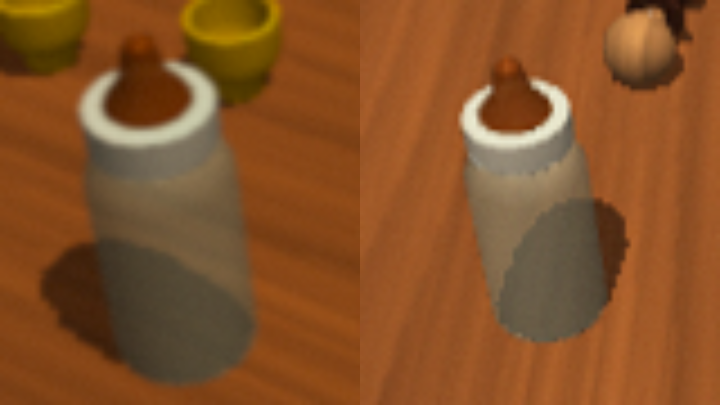

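View pics/c12z.png

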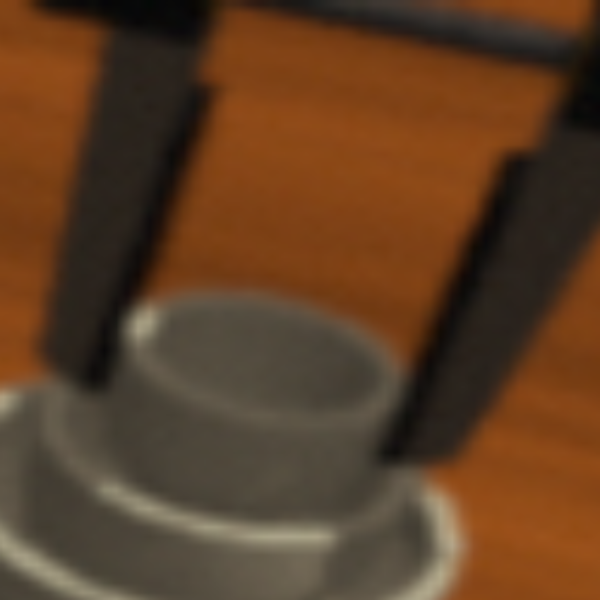

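```bash
python3 - <<'E'
from h import *
p=cv2.imread('pics/sc13.png').astype(np.float32);a=snap('scene','sc15.png');n=cv2.imread('pics/sc15.png').astype(np.float32)
s=arm.get_state()['time_s'];print(s)
g=lambda i:cv2.cvtColor(i[168:222,388:452],cv2.COLOR_BGR2GRAY)
print(cv2.phaseCorrelate(g(p),g(n)),np.abs(g(p)-g(n)).mean())
u=lambda i:cv2.cvtColor(i[172:190,408:440],cv2.COLOR_BGR2GRAY)
print(cv2.phaseCorrelate(u(p),u(n)))
print(np.round(u(p)[:,14]),np.round(u(n)[:,14]))
E
```

```text
17.6667
((0.14726864689067654, -0.04619024019492457), 0.660914350439001) 6.3587074
((0.12863199298901584, -0.09141556932550543), 0.5988717580007182)
[ 72.  78.  85.  90.  86.  79.  75.  73.  76.  83.  92.  96. 101. 107.
 118. 132. 155. 125.] [ 66.  75.  90. 124. 132. 114.  97.  97.  96.  95.  95.  95. 100. 106.
 115. 131. 153. 123.]
```

```bash
python3 - <<'E'
from bench import arm
print(arm.close_job())
E
```

```text
the job is handed in; nothing more can be done
None
```

I set the medium lid inside the large one on its coaster, then the small lid inside the medium, and handed the job in at about 17.7 s. The only doubt is that both nested lids measured a few mm deeper than you specified.

**Checks that passed:**
- **Centring:** fitted to all three cameras, the three rim centres agree within about 2–3 mm. The large lid is within about 2 mm of where it started.
- **Level and still:** the rims look level. The nest didn't measurably move between pictures taken about 2 s apart.
- **Surroundings:** the bottle is standing and the look-alikes were left alone. The gripper was open and clear of everything.

**Check that disagreed:** both heights came out low, though inside the limits. The fit is good to about 1–2 mm.

| Pair | Measured | Specified | Lowest allowed |
|---|---|---|---|
| Medium above large | about 10 mm | 14 mm | 8 mm |
| Small above medium | about 13 mm | 16 mm | 10 mm |

The small lid dropped about 8–10 mm when I released it, where I expected only 1–2 mm. I couldn't explain this. I left it as it was, since the lids were at rest and fully cupped.

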